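# Find the heavy side of a rotor by feel

### The arm

A 6-joint arm with a two-finger parallel gripper is mounted at the origin on a cart in front of the work surface, level with it; the furniture and walls round the work are solid. World frame = base frame: x ahead of the robot, y to its left, z up, the work surface at z = 0. Lengths are in m, angles in rad, forces in N, time in s.
With the tool pointing down it reaches from about 0.325 to 0.85 m from the base axis. Payload 15.5 kg.
Tool frame: the origin (TCP) lies midway between the tips of the shut fingers; the grasp point (between the pads) lies manip.tcp_to_grasp behind it (manip.tcp_to_grasp is the distance from the TCP to the grasp point, in m); z points along the fingers, y is the line along which they close (so a half turn about z gives the same grasp; the last joint's range is limited). The gripper opens to 91 mm and grips with 3 to 60 N. Pads are 32 mm wide; open, the fingers measure 118 mm over their backs; the gripper's body (76 mm by 178 mm) begins 60 mm behind the grasp point.
Start: joints at [-1.337, 0.494, 1.345, -0, 1.302, -0.096], TCP at [0.202, -0.591, 0.214] pointing down, gripper open.
Joint ranges: [-2.91, 2.91], [-0.82, 2.16], [0.22, 2.67], [-1.22, 4.37], [0.12, 2.79], [-3.08, 3.08]. Speed limits (rad/s): [1.89, 1.89, 2.57, 3.01, 3.01, 3.01].

### API

Orientations are given as a rotation vector (axis times angle).
In Python, from rig import manip, eyes, sign_off gives the robot as it stands.
- The arm moves only by the tool send_rows, never from a script. Its arguments are lists of equal length, an entry for each row: "gripper": the opening, from 0 (shut) to 1 (fully open); "travel": the shift along the world's x, y, z in m, a list of three; "dr": the turn, a rotation vector about the world's x, y, z in degrees, a list of three. In form: {"gripper": [gripper, ...], "travel": [[tx, ty, tz], ...], "dr": [[rx, ry, rz], ...]}. A call has 1 to 20 rows; each row is the pose to reach, as a shift and turn from the pose commanded when the call began; what a row does not reach only later rows make up. A row lasts 1/10 s, in which the tool goes at most 50 mm and 8.59 degrees, less where a joint would pass 70% of its speed; a pose out of reach is approached as far as the arm can. A call with a gripper value outside its range is refused whole. The fingers move at their own pace and stop on an object; "squeeze" is the grip in N (left out, the last holds). Time passes only in rows, so rows that repeat a pose let the fingers close. It gives the time, the measured TCP pose, the force, the opening and the grip force at its end, in the units of the state.
- manip.state(): the state, without advancing time (a new reading comes with each control period).
- eyes.get_image(name): name is "side" or "top" or "wrist"; returns (picture, depth): 420x560x3 uint8, blue, green, red; 420x560 float32, m along the optical axis (not along the pixel's ray), 0 where there is no reading.
- eyes.camera_model(name): a dict with "camera_matrix" (3x3 intrinsics, pixels), "dist_coeffs" ([k1, k2, p1, p2, k3] as OpenCV has them; the pictures are not rectified), "eye" and "attitude" of the camera in the world. Camera axes: x right, y up, looking along -z (the intrinsics and any distortion apply to the point x, -y, -z); pixel columns grow to the right and rows downward; lengths in m; the calibration is good to about 2 mm. A picture is of the moment at which its call begins: read the wrist's pose just before it. camera_model takes no time and is no camera call; for the wrist camera it gives the pose at the moment of the call.
- sign_off(): hands the job in; it is judged then, once.
The state is a dict: "clock": time; "joint_pos": joint angles; "joint_vel": joint speeds; "effort": joint torques, N m; "tcp_pos": TCP position; "ee_rot": TCP orientation; "force": force on the tool from outside, world axes, zero at the start; "moment": the same for the moment, N m; "opening": finger opening in m; "grip_force": force on a finger pad.
Only numpy, scipy, OpenCV 4.12 (cv2) and the standard library are available. Lean on these libraries where they do the work, as an engineer would, in place of code of your own. Each camera call takes 0.05 s, during which the arm holds its last target. There are 200 camera calls.

### The job

The closed drum on the balancing stand has a heavy plug hidden inside it, and nobody can see on which side. Turn the drum slowly by its crank handle, feel from its pull which side is heavy, and bring that side straight down below the axle. Finish with the handle still gripped and the drum kept still like that, so that the light spot at its top can be marked, and leave the things round the stand where they are.

Things in the scene. Friction and masses are not known exactly. Their poses are not given: they have to be found in the camera images.
- stand: Balancing stand, fixed to the worktop. z up, x level along the axle, away from the crank; origin on the worktop under the drum's centre. Base x -20 to 130, y -70 to 70, 16 mm high; bearing pedestal behind the drum. Bearing drag 0.30 N m, more than the plug's pull: the drum stays where it is left and never swings by itself. In front of the drum there is only bare worktop under the handle's circle.
- axle (a point): Centre of the drum, on the axle, 100 mm above the worktop; axes as the stand's. Closed metal disc, 110 mm across, 30 mm thick (x -15 to 15). Hidden in it a plug, 0.35 to 0.55 kg, 36 mm off the axle, fixed, on another side at each start; six like screws, nothing shows it. Its pull on the axle is up to 0.12 to 0.20 N m, nought with the plug straight up or down.
- handle (a point): Middle of the crank handle: black level sleeve, 17 mm thick, 50 mm long (x -103 to -53 in the stand's frame, middle at -78), 45 mm off the axle, spins freely, so a gripping hand can stay upright right round. The crank is balanced and drives the drum through a soft spring, 1.2 N m per rad, in line unloaded: the drum trails the crank by torque / 1.2 (less after a quick stop), and the hand feels it even at rest.
- rotor (a joint): Angle of the drum about the stand's +x, rad, endless (clockwise seen from the crank side). With no load it is the crank's angle too: at 0 the handle is straight above the axle; it grows as the handle goes from the top toward -y. It says nothing of the heavy side. The hand feels drag against each turn plus or minus the plug's pull; the mean of turning slowly both ways through one angle is the pull alone.
- prism_mid (a point): small grey mortar block, 40 x 65 x 40 mm, loose; the point is its centre half-way up. A bystander, not to be moved.
- bottle_mid (a point): dark brown bottle with a black cap, 49 mm across, 78 mm high, loose, upright; the point is its centre half-way up. A bystander, not to be moved.
- tin_mid (a point): round white-grey lidded sample tin, 64 mm across, 40 mm high, loose; the point is its centre half-way up. A bystander, not to be moved.
- bulb_mid (a point): teal rubber bulb standing on its thick end, 38 mm across, 62 mm high, loose; the point is its centre half-way up. A bystander, not to be moved.

How it is judged:
By the outcome, as a careful person would: the job done as asked, in the order asked, and still so for the second after the job is handed in, while the arm keeps its last pose, push and grip.
It also fails if it takes over 64 s, if anything falls off the work surface, if the arm or the gripper's body presses on something with over 40 N, if the wrist force passes 120 N, or if a joint passes its speed limit or range.

## Working session

There is one attempt and no reset: what is moved stays moved. The work goes in short steps, Python scripts to look and compute and a tool call to move; the robot and the scene stay as the last step left them, time stands still between calls to the robot, and variables do not carry over. Pictures are saved under pics/ and viewed, at most 10 in all, crops included, and the job is handed in when it is done.

Besides the shell and the picture viewer there is one more tool, called after "Request:" in YAML: its name, and indented under it one key for each argument. send_rows: Moves the arm, as the interface text tells. Its arguments: {"type":"object","properties":{"gripper":{"type":"array"},"travel":{"type":"array"},"dr":{"type":"array"},"squeeze":{"type":"number"}},"required":["gripper","travel","dr"]}

```bash
ls; mkdir -p pics; cat > h.py <<'E'
import numpy as np, cv2
from rig import manip, eyes, sign_off
from scipy.spatial.transform import Rotation as R
def snap(n,f):
    p,d=eyes.get_image(n); cv2.imwrite(f'pics/{f}.png',p); np.save(f'pics/{f}.npy',d); return p,d
def att(m):
    a=np.array(m["attitude"],float)
    if a.size==9: return a.reshape(3,3)
    return R.from_rotvec(a).as_matrix() if a.size==3 else R.from_quat(a).as_matrix()
def pts(m,uv,d):
    K=np.array(m["camera_matrix"]);k=np.array(m["dist_coeffs"],float)
    q=cv2.undistortPoints(np.array(uv,float).reshape(-1,1,2),K,k).reshape(-1,2)
    d=np.asarray(d,float).reshape(-1,1)
    c=np.hstack([q[:,:1]*d,-q[:,1:]*d,-d])
    return c@att(m).T+np.array(m["eye"])
E
python3 - <<'E'
from h import *
s=manip.state(); print(s, manip.tcp_to_grasp)
for n in("side","top"):
    snap(n,n+"0"); print(n,eyes.camera_model(n))
a=np.hstack([cv2.imread('pics/side0.png'),cv2.imread('pics/top0.png')])
E
```

```text
pics
{'clock': 0.0, 'joint_pos': array([-1.33649903e+00,  4.94160477e-01,  1.34612943e+00, -2.17521873e-05,
        1.30249882e+00, -9.55427883e-02]), 'joint_vel': array([ 1.81804944e-04, -6.89837073e-04,  7.53558899e-04,  2.97984049e-04,
        9.39111400e-05,  9.19912186e-04]), 'effort': array([-5.18960471e-03, -8.78836584e+01, -3.81866169e+01,  7.04871537e-02,
        5.31977043e-02, -2.92716447e-05]), 'tcp_pos': array([ 0.20231456, -0.59094821,  0.21335296]), 'ee_rot': array([-3.09778885e+00, -5.15579431e-01,  1.63039472e-04]), 'force': array([-0.75876273,  0.74965118, -0.50943466]), 'moment': array([ 0.00239324, -0.00555575, -0.03553341]), 'grip_force': 0.0, 'opening': 0.09107071805983542} 0.0188
side {'camera_matrix': array([[450.64619637,   0.        , 281.8937169 ],
       [  0.        , 450.64619637, 203.61065478],
       [  0.        ,   0.        ,   1.        ]]), 'dist_coeffs': array([-0.08304838,  0.        ,  0.        ,  0.        ,  0.        ]), 'eye': array([ 0.59674158, -0.86752425,  0.66461786]), 'attitude': array([ 0.95372923, -0.01671895,  0.01898691])}
top {'camera_matrix': array([[486.26730765,   0.        , 274.44649744],
       [  0.        , 486.26730765, 215.37417655],
       [  0.        ,   0.        ,   1.        ]]), 'dist_coeffs': array([-0.05418353,  0.        ,  0.        ,  0.        ,  0.        ]), 'eye': array([ 0.40099638, -0.09922164,  1.11720789]), 'attitude': array([ 0.1610566 , -0.15300764, -1.51813052])}
```

View pics/side0.png

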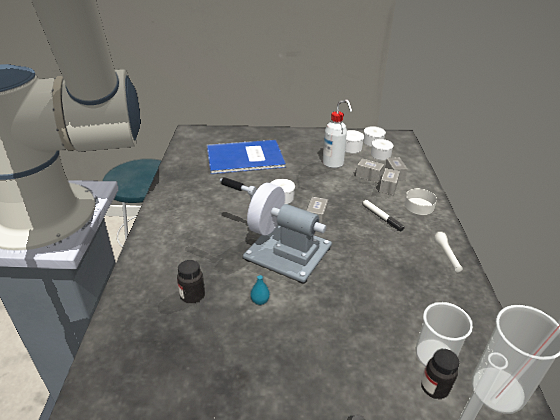

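View pics/top0.png

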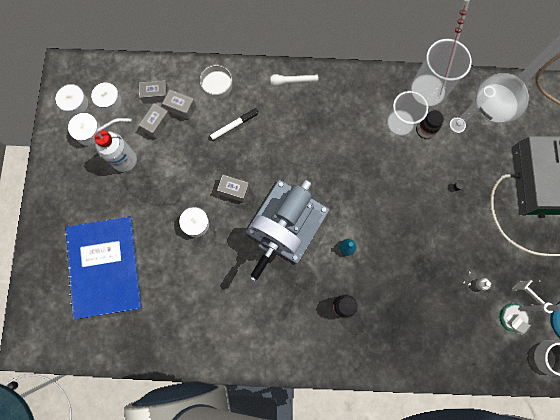

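The side view shows the stand with its drum at (266,210) and the handle at (232,184). In the top view the handle is at (262,264), drum (277,238), tin (194,222), block (233,188), bulb (348,247) and bottle (344,306). I'll enlarge both.

```bash
python3 - <<'E'
from h import *
t=cv2.imread('pics/top0.png')[160:330,170:370]; cv2.imwrite('pics/tc.png',cv2.resize(t,None,fx=3.5,fy=3.5,interpolation=cv2.INTER_CUBIC))
t=cv2.imread('pics/side0.png')[150:310,160:360]; cv2.imwrite('pics/sc.png',cv2.resize(t,None,fx=3.5,fy=3.5,interpolation=cv2.INTER_CUBIC))
# point cloud
for n in("top","side"):
    m=eyes.camera_model(n); d=np.load(f'pics/{n}0.npy'); p=cv2.imread(f'pics/{n}0.png').astype(int)
    v,u=np.mgrid[0:420,0:560]; P=pts(m,np.stack([u,v],-1).reshape(-1,2),d.ravel()).reshape(420,560,3)
    np.save(f'pics/{n}P.npy',P)
    ok=(d>0)&(p.max(2)<60)&(P[...,2]>.03)&(P[...,2]<.3)
    w=ok&((u>240)&(u<285)&(v>235)&(v<290) if n=="top" else (u>215)&(u<262)&(v>170)&(v<200))
    q=P[w]; c=np.median(q,0); print(n,"handle",w.sum(),c); _,_,V=np.linalg.svd(q-q.mean(0)); print(V[0], np.ptp((q-c)@V[0]), ((q-c)@V[0]).min(),((q-c)@V[0]).max())
    for name,uv in dict(tin=(194,222),block=(233,188),bulb=(348,247),bottle=(344,306),drum=(277,238)).items():
        if n=="top": print(name,P[uv[1],uv[0]])
E
```

```text
top handle 286 [ 0.50117399 -0.06800463  0.14991989]
[-0.83159709  0.21367584  0.51262941] 0.12010415978676041 -0.09083911589563874 0.029265043891121664
tin [0.59696502 0.09249722 0.03903675]
block [0.68002474 0.00935617 0.0398844 ]
bulb [ 0.55487134 -0.25456771  0.04971724]
bottle [ 0.42505616 -0.24447001  0.07737398]
drum [ 0.5511626  -0.09685145  0.15544398]
side handle 160 [ 0.49599824 -0.07174479  0.14961207]
[ 0.88906365 -0.45772688 -0.00720635] 0.04883521614096453 -0.02708290023561205 0.021752315905352485
```

View pics/tc.png

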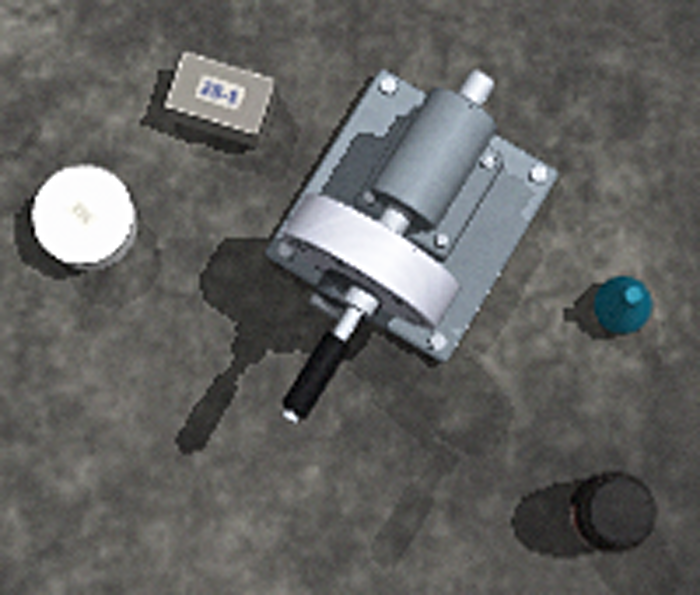

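View pics/sc.png

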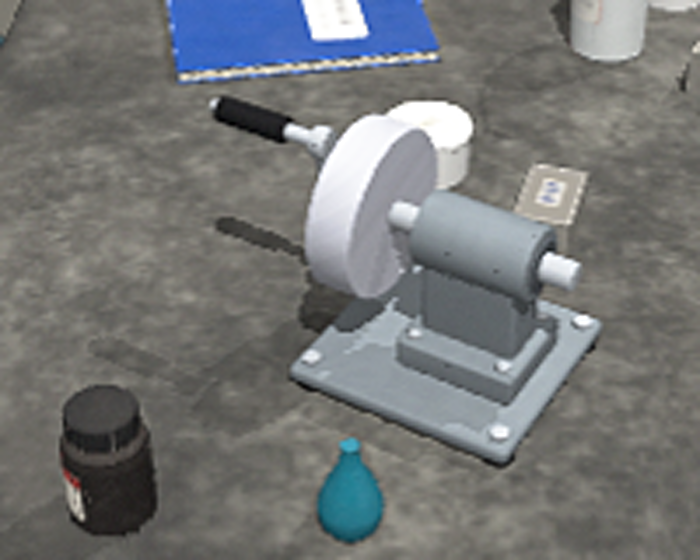

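Crops: base corners at (385,72), (555,175), (440,358), (272,258). The sleeve runs (340,338) to (290,412) and the side view confirms the handle is near the top. Next I fit the stand frame.

```bash
python3 - <<'E'
from h import *
P=np.load('pics/topP.npy'); S=np.load('pics/sideP.npy'); m=eyes.camera_model("top")
# base corners at z=.016 via rays
c=np.array([(385,72),(555,175),(440,358),(272,258)])/3.5+[169.6,159.6]
a=pts(m,c,np.ones(4)); e=np.array(m["eye"]); r=a-e; C=e+r*((.016-e[2])/r[:,2:]); print(C.round(4))
ctr=C.mean(0); ax=(C[0]+C[1]-C[2]-C[3])[:2]; ax/=np.linalg.norm(ax); print("ctr",ctr,"x-axis",ax)
ay=(C[0]+C[3]-C[1]-C[2])[:2]; print("y", ay/np.linalg.norm(ay))
q=P.reshape(-1,3)
for nm,Q in(("top",q),("side",S.reshape(-1,3))):
    Q=Q[(Q[:,0]>.44)&(Q[:,0]<.72)&(Q[:,1]>-.24)&(Q[:,1]<.02)]
    b=Q[abs(Q[:,2]-.016)<.003]; rc=cv2.minAreaRect(b[:,:2].astype(np.float32)); print(nm,"base",rc)
    o=ctr[:2]-.055*ax; ly=np.array([-ax[1],ax[0]])
    X=(Q[:,:2]-o)@ax; Y=(Q[:,:2]-o)@ly; Z=Q[:,2]
    w=(X>-.013)&(X<.013)&(Z>.06)&(abs(np.hypot(Y,Z-.1)-.055)<.008)
    A=np.c_[2*Y[w],2*Z[w],np.ones(w.sum())]; s=np.linalg.lstsq(A,Y[w]**2+Z[w]**2,rcond=None)[0]; print(" drum centre y,z",s[:2],"r",np.sqrt(s[2]+s[0]**2+s[1]**2),w.sum())
    w=(X>-.098)&(X<-.058)&(Z>.03); A=np.c_[Y[w],Z[w]]; print(" sleeve",w.sum(),np.median(A,0),A.min(0),A.max(0))
    for lo in np.arange(-.12,-.01,.01):
        w=(X>lo)&(X<lo+.01)&(Z>.03); 
        if w.sum(): print("  x%.3f"%lo,w.sum(),np.percentile(Y[w],[5,95]).round(4),Z[w].max().round(4))
    print("o",o)
E
```

```text
[[ 0.7103 -0.0963  0.016 ]
 [ 0.645  -0.2119  0.016 ]
 [ 0.5201 -0.1405  0.016 ]
 [ 0.5806 -0.028   0.016 ]]
ctr [ 0.61399387 -0.11918272  0.016     ] x-axis [ 0.87657811 -0.48125962]
y [0.48248876 0.87590216]
top base ((0.6014343500137329, -0.13876137137413025), (0.33543139696121216, 0.15960641205310822), 55.67458724975586)
 drum centre y,z [0.00088514 0.10194475] r 0.054054683144626386 657
 sleeve 169 [-0.01150001  0.15124043] [-0.01908542  0.14098517] [-0.00277182  0.15632615]
  x-0.110 21 [-0.0174 -0.0062] 0.1536
  x-0.100 42 [-0.0184 -0.0041] 0.1553
  x-0.090 42 [-0.0185 -0.0039] 0.1557
  x-0.080 42 [-0.0186 -0.0034] 0.1545
  x-0.070 42 [-0.0184 -0.0039] 0.1554
  x-0.060 37 [-0.018  -0.0044] 0.1563
  x-0.050 28 [-0.1835 -0.0067] 0.152
  x-0.040 101 [-0.1844  0.0184] 0.1574
  x-0.030 77 [-0.0188  0.018 ] 0.1563
  x-0.020 333 [-0.0454  0.0443] 0.1587
o [ 0.56578207 -0.09271344]
side base ((0.640688955783844, -0.07861849665641785), (0.23847633600234985, 0.15096811950206757), 61.38655090332031)
 drum centre y,z [0.00111938 0.10140769] r 0.054423616252887594 553
 sleeve 132 [-0.01624473  0.1495077 ] [-0.02140843  0.13913735] [-0.00403468  0.15434066]
  x-0.110 5 [-0.0136 -0.0112] 0.1503
  x-0.100 29 [-0.0186 -0.0075] 0.1543
  x-0.090 30 [-0.0194 -0.0084] 0.1532
  x-0.080 31 [-0.0186 -0.0092] 0.1538
  x-0.070 38 [-0.0195 -0.0103] 0.1537
  x-0.060 40 [-0.0189 -0.0056] 0.1541
  x-0.050 23 [-0.0163 -0.0091] 0.1515
  x-0.040 19 [-0.1863 -0.0097] 0.1523
  x-0.030 65 [-0.0204 -0.0041] 0.1547
  x-0.020 35 [-0.0525 -0.0021] 0.1551
o [ 0.56578207 -0.09271344]
```

Request:
send_rows:
  gripper: [1, 1, 1, 1, 1, 1, 1, 1, 1, 1, 1, 1, 1, 1, 1, 1, 1, 1]
  travel:
    - [0.02, 0.04, 0.02]
    - [0.04, 0.08, 0.03]
    - [0.06, 0.12, 0.04]
    - [0.08, 0.16, 0.04]
    - [0.1, 0.2, 0.04]
    - [0.125, 0.24, 0.04]
    - [0.15, 0.28, 0.04]
    - [0.17, 0.32, 0.04]
    - [0.195, 0.36, 0.04]
    - [0.215, 0.4, 0.04]
    - [0.24, 0.44, 0.04]
    - [0.26, 0.48, 0.04]
    - [0.28, 0.51, 0.04]
    - [0.286, 0.5276, 0.04]
    - [0.286, 0.5276, 0.04]
    - [0.286, 0.5276, 0.04]
    - [0.286, 0.5276, 0.04]
    - [0.286, 0.5276, 0.04]
  dr:
    - [0, 0, -4]
    - [0, 0, -8]
    - [0, 0, -12]
    - [0, 0, -16]
    - [0, 0, -20]
    - [0, 0, -24]
    - [0, 0, -28]
    - [0, 0, -32]
    - [0, 0, -36]
    - [0, 0, -40]
    - [0, 0, -44]
    - [0, 0, -47.7]
    - [0, 0, -47.7]
    - [0, 0, -47.7]
    - [0, 0, -47.7]
    - [0, 0, -47.7]
    - [0, 0, -47.7]
    - [0, 0, -47.7]
  squeeze: 30

```text
clock: 1.9
tcp_pos: [0.4881, -0.0645, 0.2539]
ee_rot: [3.042, -0.783, -0.0]
force: [-0.3, -0.3, 0.0]
opening: 0.0913
grip_force: 0.0
```

```bash
python3 - <<'E'
from h import *
s=manip.state(); m=eyes.camera_model("wrist"); p,d=snap("wrist","w1"); print(s['tcp_pos'],s['force'])
v,u=np.mgrid[0:420,0:560]; P=pts(m,np.stack([u,v],-1).reshape(-1,2),d.ravel()); np.save('pics/w1P.npy',P)
ax=np.array([.8766,-.4813]); ly=np.array([.4813,.8766]); o=np.array([.5662,-.0918])
X=(P[:,:2]-o)@ax; Y=(P[:,:2]-o)@ly; Z=P[:,2]
for lo in np.arange(-.12,-.01,.01):
    w=(X>lo)&(X<lo+.01)&(Z>.07)&(abs(Y)<.05)&(Z<.17)&(d.ravel()>0)
    if w.sum(): print("x%.3f"%lo,w.sum(),np.percentile(Y[w],[3,50,97]).round(4),np.percentile(Z[w],98).round(4))
E
```

```text
[ 0.48809197 -0.06452766  0.25390794] [-0.2648901  -0.34068892  0.0153387 ]
x-0.110 52 [-0.017  -0.0124 -0.0073] 0.1487
x-0.100 222 [-0.0199 -0.0116 -0.0041] 0.1518
x-0.090 232 [-0.0199 -0.0125 -0.0042] 0.1518
x-0.080 234 [-0.0199 -0.0125 -0.0043] 0.1519
x-0.070 246 [-0.0198 -0.0118 -0.0044] 0.1516
x-0.060 273 [-0.0198 -0.0118 -0.0037] 0.1518
x-0.050 150 [-0.0158 -0.0114 -0.007 ] 0.1485
x-0.040 160 [-0.0183 -0.0118 -0.0055] 0.152
x-0.030 644 [-0.0204 -0.0053  0.0176] 0.153
x-0.020 739 [-0.0417 -0.0007  0.0401] 0.154
```

View pics/w1.png

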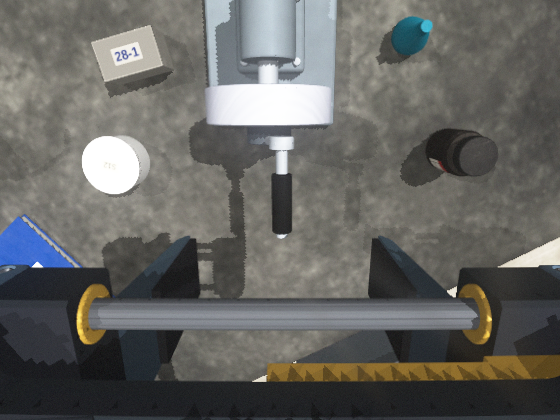

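The wrist view shows the handle at (282,203), lying along the pads and centred between the fingers. Go down and grip.

Request:
send_rows:
  gripper: [1, 1, 1, 1, 1, 0, 0, 0, 0, 0, 0, 0, 0]
  travel:
    - [0, 0.0015, -0.04]
    - [0, 0.0015, -0.08]
    - [0, 0.0015, -0.115]
    - [0, 0.0015, -0.129]
    - [0, 0.0015, -0.129]
    - [0, 0.0015, -0.129]
    - [0, 0.0015, -0.129]
    - [0, 0.0015, -0.129]
    - [0, 0.0015, -0.129]
    - [0, 0.0015, -0.129]
    - [0, 0.0015, -0.129]
    - [0, 0.0015, -0.129]
    - [0, 0.0015, -0.129]
  dr:
    - [0, 0, 0]
    - [0, 0, 0]
    - [0, 0, 0]
    - [0, 0, 0]
    - [0, 0, 0]
    - [0, 0, 0]
    - [0, 0, 0]
    - [0, 0, 0]
    - [0, 0, 0]
    - [0, 0, 0]
    - [0, 0, 0]
    - [0, 0, 0]
    - [0, 0, 0]
  squeeze: 30

```text
clock: 3.25
tcp_pos: [0.4884, -0.0622, 0.1249]
ee_rot: [3.043, -0.781, -0.0]
force: [0.8, 0.9, 1.1]
opening: 0.0301
grip_force: 0.0
```

Request:
send_rows:
  gripper: [0, 0, 0, 0, 0, 0]
  travel:
    - [0, 0, 0]
    - [0, 0, 0]
    - [0, 0, 0]
    - [0, 0, 0]
    - [0, 0, 0]
    - [0, 0, 0]
  dr:
    - [0, 0, 0]
    - [0, 0, 0]
    - [0, 0, 0]
    - [0, 0, 0]
    - [0, 0, 0]
    - [0, 0, 0]
  squeeze: 30

```text
clock: 3.85
tcp_pos: [0.4884, -0.0622, 0.1249]
ee_rot: [3.043, -0.781, -0.0]
force: [-0.6, -0.3, 0.8]
opening: 0.0163
grip_force: 30.0
```

```bash
cat >> h.py <<'E'
AX=np.array([.8766,-.4813,0]);LY=np.array([.4813,.8766,0]);O=np.array([.5662,-.0918,.1])
def meas():
    s=manip.state(); p=np.array(s['tcp_pos'])+[0,0,manip.tcp_to_grasp]; y=(p-O)@LY; z=p[2]-.1; f=np.array(s['force'])
    th=np.arctan2(-y,z); fy=f@LY; fz=f[2]
    # tangent (increasing th): (-cos, -sin) in (y,z); radial (-sin,cos)
    ft=-fy*np.cos(th)-fz*np.sin(th); fr=-fy*np.sin(th)+fz*np.cos(th)
    print("t%.2f th%.3f r%.4f x%.4f | hand torque %.4f radial %.2f fx %.2f grip %.1f open %.4f"%(s['clock'],th,np.hypot(y,z),(p-O)@AX,-ft*.045,fr,f@AX,s['grip_force'],s['opening']))
def plan(th0,ths,r=.045):  # shifts from th0
    g=lambda t:-r*np.sin(t)*LY+np.array([0,0,r*np.cos(t)])
    print([ [round(float(v),4) for v in g(t)-g(th0)] for t in ths])
E
python3 -c "
from h import *
meas(); t=.27
for a in(0,1,2,3):
  print(a); plan(.27+a*1.5,[.27+a*1.5+.1*i for i in range(1,16)])"
```

```text
t3.85 th0.258 r0.0452 x-0.0825 | hand torque -0.0146 radial 0.94 fx -0.39 grip 30.0 open 0.0163
0
[[-0.0021, -0.0037, -0.0014], [-0.004, -0.0073, -0.0032], [-0.0059, -0.0108, -0.0055], [-0.0077, -0.014, -0.0081], [-0.0093, -0.0169, -0.0111], [-0.0108, -0.0196, -0.0144], [-0.0121, -0.022, -0.0179], [-0.0132, -0.0241, -0.0218], [-0.0142, -0.0258, -0.0258], [-0.0149, -0.0272, -0.03], [-0.0154, -0.0281, -0.0344], [-0.0158, -0.0287, -0.0388], [-0.0159, -0.0289, -0.0433], [-0.0158, -0.0287, -0.0478], [-0.0155, -0.0281, -0.0523]]
1
[[0.0005, 0.001, -0.0044], [0.0013, 0.0023, -0.0086], [0.0022, 0.004, -0.0126], [0.0033, 0.0061, -0.0165], [0.0047, 0.0085, -0.0201], [0.0061, 0.0112, -0.0234], [0.0078, 0.0141, -0.0263], [0.0095, 0.0173, -0.0289], [0.0114, 0.0207, -0.0312], [0.0134, 0.0243, -0.033], [0.0154, 0.0281, -0.0344], [0.0175, 0.0319, -0.0354], [0.0197, 0.0358, -0.036], [0.0218, 0.0398, -0.0361], [0.024, 0.0437, -0.0357]]
2
[[0.0021, 0.0039, 0.0008], [0.0042, 0.0077, 0.002], [0.0062, 0.0113, 0.0037], [0.0081, 0.0148, 0.0058], [0.01, 0.0181, 0.0082], [0.0116, 0.0212, 0.011], [0.0132, 0.024, 0.0142], [0.0146, 0.0265, 0.0177], [0.0158, 0.0287, 0.0214], [0.0168, 0.0306, 0.0254], [0.0176, 0.0321, 0.0295], [0.0183, 0.0332, 0.0338], [0.0187, 0.034, 0.0382], [0.0189, 0.0344, 0.0427], [0.0188, 0.0343, 0.0472]]
3
[[-0.0002, -0.0004, 0.0045], [-0.0007, -0.0012, 0.0089], [-0.0013, -0.0024, 0.0132], [-0.0022, -0.004, 0.0173], [-0.0032, -0.0059, 0.0212], [-0.0045, -0.0082, 0.0249], [-0.0059, -0.0107, 0.0283], [-0.0075, -0.0136, 0.0314], [-0.0092, -0.0167, 0.0342], [-0.011, -0.02, 0.0366], [-0.0129, -0.0235, 0.0386], [-0.0149, -0.0272, 0.0402], [-0.017, -0.031, 0.0414], [-0.0192, -0.0349, 0.0421], [-0.0213, -0.0389, 0.0424]]
```

```bash
python3 -c "
from h import *
st=np.cumsum([.06]*12+[.03,.02,.015])
for a in range(4):
  t=.26+a*st[-1]; print(a,t); plan(t,t+st)"
```

```text
0 0.26
[[-0.0012, -0.0023, -0.0008], [-0.0025, -0.0045, -0.0017], [-0.0037, -0.0067, -0.0028], [-0.0048, -0.0088, -0.004], [-0.0059, -0.0108, -0.0054], [-0.007, -0.0128, -0.0069], [-0.0081, -0.0147, -0.0085], [-0.009, -0.0165, -0.0103], [-0.01, -0.0182, -0.0121], [-0.0108, -0.0198, -0.0141], [-0.0117, -0.0212, -0.0162], [-0.0124, -0.0226, -0.0184], [-0.0128, -0.0233, -0.0196], [-0.013, -0.0237, -0.0203], [-0.0132, -0.024, -0.0209]]
1 1.0450000000000004
[[-0.0006, -0.0011, -0.0024], [-0.0012, -0.0021, -0.0048], [-0.0016, -0.003, -0.0073], [-0.002, -0.0037, -0.0099], [-0.0024, -0.0043, -0.0125], [-0.0026, -0.0048, -0.0152], [-0.0028, -0.0051, -0.0178], [-0.0029, -0.0053, -0.0205], [-0.0029, -0.0053, -0.0232], [-0.0029, -0.0052, -0.0259], [-0.0027, -0.005, -0.0286], [-0.0025, -0.0046, -0.0313], [-0.0024, -0.0043, -0.0326], [-0.0023, -0.0042, -0.0335], [-0.0022, -0.004, -0.0341]]
2 1.8300000000000005
[[0.0004, 0.0007, -0.0026], [0.0008, 0.0015, -0.0051], [0.0013, 0.0024, -0.0076], [0.0019, 0.0035, -0.01], [0.0026, 0.0047, -0.0123], [0.0033, 0.006, -0.0146], [0.0041, 0.0074, -0.0167], [0.0049, 0.009, -0.0188], [0.0058, 0.0106, -0.0207], [0.0068, 0.0124, -0.0225], [0.0078, 0.0142, -0.0242], [0.0089, 0.0161, -0.0258], [0.0094, 0.0171, -0.0266], [0.0098, 0.0178, -0.027], [0.01, 0.0183, -0.0274]]
3 2.615000000000001
[[0.0011, 0.0021, -0.0013], [0.0023, 0.0042, -0.0024], [0.0035, 0.0064, -0.0034], [0.0048, 0.0087, -0.0043], [0.006, 0.011, -0.0049], [0.0073, 0.0133, -0.0055], [0.0086, 0.0156, -0.0058], [0.0099, 0.018, -0.006], [0.0112, 0.0204, -0.0061], [0.0125, 0.0227, -0.006], [0.0138, 0.0251, -0.0057], [0.015, 0.0274, -0.0053], [0.0157, 0.0286, -0.005], [0.0161, 0.0293, -0.0048], [0.0164, 0.0299, -0.0046]]
```

Request:
send_rows:
  gripper: [0, 0, 0, 0, 0, 0, 0, 0, 0, 0, 0, 0, 0, 0, 0]
  travel:
    - [-0.0012, -0.0023, -0.0008]
    - [-0.0025, -0.0045, -0.0017]
    - [-0.0037, -0.0067, -0.0028]
    - [-0.0048, -0.0088, -0.004]
    - [-0.0059, -0.0108, -0.0054]
    - [-0.007, -0.0128, -0.0069]
    - [-0.0081, -0.0147, -0.0085]
    - [-0.009, -0.0165, -0.0103]
    - [-0.01, -0.0182, -0.0121]
    - [-0.0108, -0.0198, -0.0141]
    - [-0.0117, -0.0212, -0.0162]
    - [-0.0124, -0.0226, -0.0184]
    - [-0.0128, -0.0233, -0.0196]
    - [-0.013, -0.0237, -0.0203]
    - [-0.0132, -0.024, -0.0209]
  dr:
    - [0, 0, 0]
    - [0, 0, 0]
    - [0, 0, 0]
    - [0, 0, 0]
    - [0, 0, 0]
    - [0, 0, 0]
    - [0, 0, 0]
    - [0, 0, 0]
    - [0, 0, 0]
    - [0, 0, 0]
    - [0, 0, 0]
    - [0, 0, 0]
    - [0, 0, 0]
    - [0, 0, 0]
    - [0, 0, 0]

```text
clock: 5.35
tcp_pos: [0.4752, -0.0863, 0.104]
ee_rot: [3.043, -0.781, -0.0]
force: [-2.5, -2.5, 5.2]
opening: 0.0163
grip_force: 30.0
```

```bash
python3 -c "
from h import *
for i in range(3): meas()"
```

```text
t5.35 th1.042 r0.0452 x-0.0824 | hand torque 0.1261 radial 5.56 fx -1.05 grip 30.0 open 0.0163
t5.35 th1.042 r0.0452 x-0.0824 | hand torque 0.1261 radial 5.56 fx -1.05 grip 30.0 open 0.0163
t5.35 th1.042 r0.0452 x-0.0824 | hand torque 0.1261 radial 5.56 fx -1.05 grip 30.0 open 0.0163
```

Request:
send_rows:
  gripper: [0, 0, 0, 0, 0, 0, 0, 0, 0, 0, 0, 0, 0, 0, 0]
  travel:
    - [-0.0006, -0.0011, -0.0024]
    - [-0.0012, -0.0021, -0.0048]
    - [-0.0016, -0.003, -0.0073]
    - [-0.002, -0.0037, -0.0099]
    - [-0.0024, -0.0043, -0.0125]
    - [-0.0026, -0.0048, -0.0152]
    - [-0.0028, -0.0051, -0.0178]
    - [-0.0029, -0.0053, -0.0205]
    - [-0.0029, -0.0053, -0.0232]
    - [-0.0029, -0.0052, -0.0259]
    - [-0.0027, -0.005, -0.0286]
    - [-0.0025, -0.0046, -0.0313]
    - [-0.0024, -0.0043, -0.0326]
    - [-0.0023, -0.0042, -0.0335]
    - [-0.0022, -0.004, -0.0341]
  dr:
    - [0, 0, 0]
    - [0, 0, 0]
    - [0, 0, 0]
    - [0, 0, 0]
    - [0, 0, 0]
    - [0, 0, 0]
    - [0, 0, 0]
    - [0, 0, 0]
    - [0, 0, 0]
    - [0, 0, 0]
    - [0, 0, 0]
    - [0, 0, 0]
    - [0, 0, 0]
    - [0, 0, 0]
    - [0, 0, 0]

```text
clock: 6.85
tcp_pos: [0.473, -0.0903, 0.0696]
ee_rot: [3.043, -0.781, -0.0]
force: [-2.5, -4.7, 3.0]
opening: 0.0161
grip_force: 30.0
```

```bash
python3 -c "
from h import *
meas()"
```

```text
t6.85 th1.830 r0.0451 x-0.0825 | hand torque 0.1915 radial 4.43 fx 0.09 grip 30.0 open 0.0161
```

Request:
send_rows:
  gripper: [0, 0, 0, 0, 0, 0, 0, 0, 0, 0, 0, 0, 0, 0, 0]
  travel:
    - [0.0004, 0.0007, -0.0026]
    - [0.0008, 0.0015, -0.0051]
    - [0.0013, 0.0024, -0.0076]
    - [0.0019, 0.0035, -0.01]
    - [0.0026, 0.0047, -0.0123]
    - [0.0033, 0.006, -0.0146]
    - [0.0041, 0.0074, -0.0167]
    - [0.0049, 0.009, -0.0188]
    - [0.0058, 0.0106, -0.0207]
    - [0.0068, 0.0124, -0.0225]
    - [0.0078, 0.0142, -0.0242]
    - [0.0089, 0.0161, -0.0258]
    - [0.0094, 0.0171, -0.0266]
    - [0.0098, 0.0178, -0.027]
    - [0.01, 0.0183, -0.0274]
  dr:
    - [0, 0, 0]
    - [0, 0, 0]
    - [0, 0, 0]
    - [0, 0, 0]
    - [0, 0, 0]
    - [0, 0, 0]
    - [0, 0, 0]
    - [0, 0, 0]
    - [0, 0, 0]
    - [0, 0, 0]
    - [0, 0, 0]
    - [0, 0, 0]
    - [0, 0, 0]
    - [0, 0, 0]
    - [0, 0, 0]

```text
clock: 8.35
tcp_pos: [0.483, -0.072, 0.0423]
ee_rot: [3.043, -0.781, -0.0]
force: [-1.0, -5.9, 2.7]
opening: 0.0166
grip_force: 30.0
```

```bash
python3 -c "
from h import *
meas()
st=np.cumsum([.06]*12+[.03,.02,.015])
for a in range(4,8):
  t=.26+a*st[-1]; print(a,t); plan(t,t+st)"
```

```text
t8.35 th2.614 r0.0450 x-0.0825 | hand torque 0.2813 radial 0.47 fx 1.92 grip 30.0 open 0.0166
4 3.4000000000000012
[[0.0012, 0.0023, 0.0008], [0.0025, 0.0045, 0.0017], [0.0037, 0.0067, 0.0028], [0.0048, 0.0088, 0.004], [0.0059, 0.0108, 0.0053], [0.007, 0.0128, 0.0068], [0.0081, 0.0147, 0.0085], [0.009, 0.0165, 0.0102], [0.01, 0.0182, 0.0121], [0.0109, 0.0198, 0.0141], [0.0117, 0.0213, 0.0162], [0.0124, 0.0226, 0.0184], [0.0128, 0.0233, 0.0195], [0.013, 0.0237, 0.0203], [0.0132, 0.024, 0.0209]]
5 4.185000000000001
[[0.0006, 0.0011, 0.0024], [0.0012, 0.0021, 0.0048], [0.0016, 0.003, 0.0073], [0.0021, 0.0037, 0.0099], [0.0024, 0.0043, 0.0125], [0.0026, 0.0048, 0.0152], [0.0028, 0.0051, 0.0178], [0.0029, 0.0053, 0.0205], [0.0029, 0.0054, 0.0232], [0.0029, 0.0053, 0.0259], [0.0028, 0.005, 0.0286], [0.0025, 0.0046, 0.0313], [0.0024, 0.0044, 0.0326], [0.0023, 0.0042, 0.0335], [0.0022, 0.0041, 0.0341]]
6 4.9700000000000015
[[-0.0004, -0.0007, 0.0026], [-0.0008, -0.0015, 0.0051], [-0.0013, -0.0024, 0.0076], [-0.0019, -0.0035, 0.01], [-0.0026, -0.0047, 0.0123], [-0.0033, -0.006, 0.0146], [-0.0041, -0.0074, 0.0167], [-0.0049, -0.009, 0.0188], [-0.0058, -0.0106, 0.0207], [-0.0068, -0.0123, 0.0226], [-0.0078, -0.0142, 0.0243], [-0.0088, -0.0161, 0.0258], [-0.0094, -0.0171, 0.0266], [-0.0097, -0.0178, 0.0271], [-0.01, -0.0183, 0.0274]]
7 5.755000000000002
[[-0.0011, -0.0021, 0.0013], [-0.0023, -0.0042, 0.0024], [-0.0035, -0.0064, 0.0034], [-0.0048, -0.0087, 0.0043], [-0.006, -0.011, 0.005], [-0.0073, -0.0133, 0.0055], [-0.0086, -0.0156, 0.0059], [-0.0099, -0.018, 0.0061], [-0.0112, -0.0203, 0.0061], [-0.0125, -0.0227, 0.006], [-0.0138, -0.0251, 0.0057], [-0.015, -0.0274, 0.0053], [-0.0157, -0.0286, 0.005], [-0.0161, -0.0293, 0.0048], [-0.0164, -0.0299, 0.0047]]
```

Request:
send_rows:
  gripper: [0, 0, 0, 0, 0, 0, 0, 0, 0, 0, 0, 0, 0, 0, 0]
  travel:
    - [0.0011, 0.0021, -0.0013]
    - [0.0023, 0.0042, -0.0024]
    - [0.0035, 0.0064, -0.0034]
    - [0.0048, 0.0087, -0.0043]
    - [0.006, 0.011, -0.0049]
    - [0.0073, 0.0133, -0.0055]
    - [0.0086, 0.0156, -0.0058]
    - [0.0099, 0.018, -0.006]
    - [0.0112, 0.0204, -0.0061]
    - [0.0125, 0.0227, -0.006]
    - [0.0138, 0.0251, -0.0057]
    - [0.015, 0.0274, -0.0053]
    - [0.0157, 0.0286, -0.005]
    - [0.0161, 0.0293, -0.0048]
    - [0.0164, 0.0299, -0.0046]
  dr:
    - [0, 0, 0]
    - [0, 0, 0]
    - [0, 0, 0]
    - [0, 0, 0]
    - [0, 0, 0]
    - [0, 0, 0]
    - [0, 0, 0]
    - [0, 0, 0]
    - [0, 0, 0]
    - [0, 0, 0]
    - [0, 0, 0]
    - [0, 0, 0]
    - [0, 0, 0]
    - [0, 0, 0]
    - [0, 0, 0]

```text
clock: 9.85
tcp_pos: [0.4993, -0.0424, 0.0377]
ee_rot: [3.042, -0.781, -0.0]
force: [-3.1, -10.5, 1.5]
opening: 0.0165
grip_force: 30.0
```

```bash
python3 -c "
from h import *
meas()"
```

```text
t9.85 th-2.891 r0.0449 x-0.0825 | hand torque 0.4499 radial -4.08 fx 2.37 grip 30.0 open 0.0165
```

Request:
send_rows:
  gripper: [0, 0, 0, 0, 0, 0, 0, 0, 0, 0, 0, 0, 0, 0, 0]
  travel:
    - [0.0012, 0.0023, 0.0008]
    - [0.0025, 0.0045, 0.0017]
    - [0.0037, 0.0067, 0.0028]
    - [0.0048, 0.0088, 0.004]
    - [0.0059, 0.0108, 0.0053]
    - [0.007, 0.0128, 0.0068]
    - [0.0081, 0.0147, 0.0085]
    - [0.009, 0.0165, 0.0102]
    - [0.01, 0.0182, 0.0121]
    - [0.0109, 0.0198, 0.0141]
    - [0.0117, 0.0213, 0.0162]
    - [0.0124, 0.0226, 0.0184]
    - [0.0128, 0.0233, 0.0195]
    - [0.013, 0.0237, 0.0203]
    - [0.0132, 0.024, 0.0209]
  dr:
    - [0, 0, 0]
    - [0, 0, 0]
    - [0, 0, 0]
    - [0, 0, 0]
    - [0, 0, 0]
    - [0, 0, 0]
    - [0, 0, 0]
    - [0, 0, 0]
    - [0, 0, 0]
    - [0, 0, 0]
    - [0, 0, 0]
    - [0, 0, 0]
    - [0, 0, 0]
    - [0, 0, 0]
    - [0, 0, 0]

```text
clock: 11.35
tcp_pos: [0.5123, -0.0184, 0.0582]
ee_rot: [3.042, -0.781, -0.001]
force: [-1.6, -8.4, -7.0]
opening: 0.0162
grip_force: 30.0
```

```bash
python3 -c "
from h import *
meas()"
```

```text
t11.35 th-2.110 r0.0447 x-0.0826 | hand torque 0.4589 radial -3.39 fx 2.69 grip 30.0 open 0.0162
```

Request:
send_rows:
  gripper: [0, 0, 0, 0, 0, 0, 0, 0, 0, 0, 0, 0, 0, 0, 0]
  travel:
    - [0.0006, 0.0011, 0.0024]
    - [0.0012, 0.0021, 0.0048]
    - [0.0016, 0.003, 0.0073]
    - [0.0021, 0.0037, 0.0099]
    - [0.0024, 0.0043, 0.0125]
    - [0.0026, 0.0048, 0.0152]
    - [0.0028, 0.0051, 0.0178]
    - [0.0029, 0.0053, 0.0205]
    - [0.0029, 0.0054, 0.0232]
    - [0.0029, 0.0053, 0.0259]
    - [0.0028, 0.005, 0.0286]
    - [0.0025, 0.0046, 0.0313]
    - [0.0024, 0.0044, 0.0326]
    - [0.0023, 0.0042, 0.0335]
    - [0.0022, 0.0041, 0.0341]
  dr:
    - [0, 0, 0]
    - [0, 0, 0]
    - [0, 0, 0]
    - [0, 0, 0]
    - [0, 0, 0]
    - [0, 0, 0]
    - [0, 0, 0]
    - [0, 0, 0]
    - [0, 0, 0]
    - [0, 0, 0]
    - [0, 0, 0]
    - [0, 0, 0]
    - [0, 0, 0]
    - [0, 0, 0]
    - [0, 0, 0]

```text
clock: 12.85
tcp_pos: [0.5147, -0.014, 0.0928]
ee_rot: [3.043, -0.781, -0.0]
force: [1.3, -5.8, -11.1]
opening: 0.0166
grip_force: 30.0
```

```bash
python3 -c "
from h import *
meas()"
```

```text
t12.85 th-1.309 r0.0449 x-0.0826 | hand torque 0.4303 radial -7.19 fx 3.91 grip 30.0 open 0.0166
```

Request:
send_rows:
  gripper: [0, 0, 0, 0, 0, 0, 0, 0, 0, 0, 0, 0, 0, 0, 0]
  travel:
    - [-0.0004, -0.0007, 0.0026]
    - [-0.0008, -0.0015, 0.0051]
    - [-0.0013, -0.0024, 0.0076]
    - [-0.0019, -0.0035, 0.01]
    - [-0.0026, -0.0047, 0.0123]
    - [-0.0033, -0.006, 0.0146]
    - [-0.0041, -0.0074, 0.0167]
    - [-0.0049, -0.009, 0.0188]
    - [-0.0058, -0.0106, 0.0207]
    - [-0.0068, -0.0123, 0.0226]
    - [-0.0078, -0.0142, 0.0243]
    - [-0.0088, -0.0161, 0.0258]
    - [-0.0094, -0.0171, 0.0266]
    - [-0.0097, -0.0178, 0.0271]
    - [-0.01, -0.0183, 0.0274]
  dr:
    - [0, 0, 0]
    - [0, 0, 0]
    - [0, 0, 0]
    - [0, 0, 0]
    - [0, 0, 0]
    - [0, 0, 0]
    - [0, 0, 0]
    - [0, 0, 0]
    - [0, 0, 0]
    - [0, 0, 0]
    - [0, 0, 0]
    - [0, 0, 0]
    - [0, 0, 0]
    - [0, 0, 0]
    - [0, 0, 0]

```text
clock: 14.35
tcp_pos: [0.5048, -0.0322, 0.1204]
ee_rot: [-3.043, 0.781, -0.0]
force: [3.6, 0.4, -11.0]
opening: 0.0161
grip_force: 30.0
```

```bash
python3 -c "
from h import *
meas()"
```

```text
t14.35 th-0.525 r0.0453 x-0.0825 | hand torque 0.3286 radial -8.48 fx 2.92 grip 30.0 open 0.0161
```

Request:
send_rows:
  gripper: [0, 0, 0, 0, 0, 0, 0, 0, 0, 0, 0, 0, 0, 0, 0]
  travel:
    - [-0.0011, -0.0021, 0.0013]
    - [-0.0023, -0.0042, 0.0024]
    - [-0.0035, -0.0064, 0.0034]
    - [-0.0048, -0.0087, 0.0043]
    - [-0.006, -0.011, 0.005]
    - [-0.0073, -0.0133, 0.0055]
    - [-0.0086, -0.0156, 0.0059]
    - [-0.0099, -0.018, 0.0061]
    - [-0.0112, -0.0203, 0.0061]
    - [-0.0125, -0.0227, 0.006]
    - [-0.0138, -0.0251, 0.0057]
    - [-0.015, -0.0274, 0.0053]
    - [-0.0157, -0.0286, 0.005]
    - [-0.0161, -0.0293, 0.0048]
    - [-0.0164, -0.0299, 0.0047]
  dr:
    - [0, 0, 0]
    - [0, 0, 0]
    - [0, 0, 0]
    - [0, 0, 0]
    - [0, 0, 0]
    - [0, 0, 0]
    - [0, 0, 0]
    - [0, 0, 0]
    - [0, 0, 0]
    - [0, 0, 0]
    - [0, 0, 0]
    - [0, 0, 0]
    - [0, 0, 0]
    - [0, 0, 0]
    - [0, 0, 0]

```text
clock: 15.85
tcp_pos: [0.4885, -0.0622, 0.1251]
ee_rot: [-3.043, 0.781, -0.0]
force: [2.8, 4.6, -1.4]
opening: 0.0162
grip_force: 30.0
```

```bash
python3 -c "
from h import *
meas()"
```

```text
t15.85 th0.255 r0.0454 x-0.0824 | hand torque 0.2196 radial -2.68 fx 0.28 grip 30.0 open 0.0162
```

```bash
cat > fit.py <<'E'
from h import *
from scipy.optimize import least_squares
F=np.array([(1.042,.126),(1.83,.1915),(2.614,.2813),(3.392,.4499),(4.173,.4589),(4.974,.4303),(5.758,.3286),(6.538,.2196)])
def go(D):
    ph=D[:,0]-D[:,1]/1.2; sg=D[:,2]
    f=lambda p:p[0]*sg+p[1]*np.sin(ph)+p[2]*np.cos(ph)-D[:,1]
    r=least_squares(f,[.3,0,0]); a,b=r.x[1:]
    # tau_hand = drag + A sin(ph-ph_down): lifting beyond down needs + torque
    J=np.linalg.inv(r.jac.T@r.jac)*(r.fun@r.fun)/(len(D)-3)
    print("drag",r.x[0],"A",np.hypot(a,b),"down at drum",np.arctan2(-b,a)%(2*np.pi),"+-",np.sqrt(J[1,1])/np.hypot(a,b),"res",r.fun.round(3))
if __name__=="__main__":
    go(np.c_[F,np.ones(8)])
    st=np.cumsum([.06]*12+[.03,.02,.015])
    for a in range(4):
        t=6.54-a*st[-1]; print(a,t); plan(t,t-st)
E
python3 fit.py
```

```text
drag 0.3109171927806311 A 0.16721054351182288 down at drum 2.4334589915037896 +- 0.08687070979421797 res [ 0.018  0.004  0.021 -0.047  0.015  0.018 -0.003 -0.026]
0 6.54
[[0.0013, 0.0023, 0.0006], [0.0025, 0.0046, 0.0011], [0.0038, 0.007, 0.0013], [0.0051, 0.0094, 0.0015], [0.0064, 0.0117, 0.0014], [0.0077, 0.0141, 0.0012], [0.009, 0.0164, 0.0009], [0.0103, 0.0188, 0.0004], [0.0116, 0.021, -0.0003], [0.0128, 0.0233, -0.0011], [0.014, 0.0255, -0.0021], [0.0152, 0.0276, -0.0033], [0.0158, 0.0287, -0.0039], [0.0161, 0.0294, -0.0043], [0.0164, 0.0299, -0.0047]]
1 5.755
[[0.0011, 0.002, -0.0014], [0.0022, 0.0039, -0.003], [0.0032, 0.0058, -0.0047], [0.0041, 0.0075, -0.0065], [0.005, 0.0092, -0.0084], [0.0059, 0.0107, -0.0105], [0.0067, 0.0122, -0.0126], [0.0074, 0.0135, -0.0149], [0.0081, 0.0147, -0.0172], [0.0087, 0.0158, -0.0196], [0.0092, 0.0167, -0.0221], [0.0096, 0.0175, -0.0246], [0.0098, 0.0179, -0.0259], [0.0099, 0.0181, -0.0268], [0.01, 0.0183, -0.0274]]
2 4.97
[[0.0003, 0.0005, -0.0026], [0.0005, 0.0009, -0.0053], [0.0006, 0.0012, -0.008], [0.0007, 0.0013, -0.0107], [0.0007, 0.0013, -0.0134], [0.0006, 0.0011, -0.0161], [0.0004, 0.0008, -0.0187], [0.0002, 0.0003, -0.0214], [-0.0001, -0.0003, -0.024], [-0.0005, -0.001, -0.0266], [-0.001, -0.0018, -0.0291], [-0.0016, -0.0028, -0.0315], [-0.0019, -0.0034, -0.0327], [-0.0021, -0.0038, -0.0335], [-0.0022, -0.0041, -0.0341]]
3 4.184999999999999
[[-0.0007, -0.0013, -0.0023], [-0.0014, -0.0026, -0.0045], [-0.0023, -0.0041, -0.0066], [-0.0031, -0.0057, -0.0086], [-0.0041, -0.0074, -0.0105], [-0.005, -0.0092, -0.0122], [-0.0061, -0.0111, -0.0139], [-0.0071, -0.013, -0.0154], [-0.0083, -0.0151, -0.0168], [-0.0094, -0.0172, -0.018], [-0.0106, -0.0193, -0.0191], [-0.0118, -0.0216, -0.02], [-0.0125, -0.0227, -0.0204], [-0.0129, -0.0234, -0.0207], [-0.0132, -0.024, -0.0209]]
```

```bash
cat >> h.py <<'E'
def measn(n=8):
    L=[]
    for i in range(n):
        if i: eyes.get_image("side")
        s=manip.state(); p=np.array(s['tcp_pos'])+[0,0,manip.tcp_to_grasp]; L.append(np.r_[p,s['force']])
    L=np.array(L); q=L.mean(0); p=q[:3]; f=q[3:]; y=(p-O)@LY; z=p[2]-.1; th=np.arctan2(-y,z)%(2*np.pi)
    fy=f@LY; fz=f[2]; ft=-fy*np.cos(th)-fz*np.sin(th); fr=-fy*np.sin(th)+fz*np.cos(th)
    print("t%.2f th%.4f r%.4f tau %.4f radial %.2f fx%.2f grip %.1f"%(s['clock'],th,np.hypot(y,z),-ft*.045,fr,f@AX,s['grip_force']),"sd",L[:,3:].std(0).round(2))
E
python3 -c "
from h import *
measn()"
```

```text
t16.20 th0.2544 r0.0453 tau 0.1730 radial -2.29 fx1.00 grip 30.0 sd [0.57 0.61 0.4 ]
```

Request:
send_rows:
  gripper: [0, 0, 0, 0, 0, 0, 0, 0, 0, 0, 0, 0, 0, 0, 0]
  travel:
    - [0.0013, 0.0023, 0.0006]
    - [0.0025, 0.0046, 0.0011]
    - [0.0038, 0.007, 0.0013]
    - [0.0051, 0.0094, 0.0015]
    - [0.0064, 0.0117, 0.0014]
    - [0.0077, 0.0141, 0.0012]
    - [0.009, 0.0164, 0.0009]
    - [0.0103, 0.0188, 0.0004]
    - [0.0116, 0.021, -0.0003]
    - [0.0128, 0.0233, -0.0011]
    - [0.014, 0.0255, -0.0021]
    - [0.0152, 0.0276, -0.0033]
    - [0.0158, 0.0287, -0.0039]
    - [0.0161, 0.0294, -0.0043]
    - [0.0164, 0.0299, -0.0047]
  dr:
    - [0, 0, 0]
    - [0, 0, 0]
    - [0, 0, 0]
    - [0, 0, 0]
    - [0, 0, 0]
    - [0, 0, 0]
    - [0, 0, 0]
    - [0, 0, 0]
    - [0, 0, 0]
    - [0, 0, 0]
    - [0, 0, 0]
    - [0, 0, 0]
    - [0, 0, 0]
    - [0, 0, 0]
    - [0, 0, 0]

```text
clock: 17.7
tcp_pos: [0.5045, -0.0327, 0.1204]
ee_rot: [3.042, -0.781, -0.001]
force: [-2.7, -8.1, 3.4]
opening: 0.0163
grip_force: 30.0
```

```bash
python3 -c "
from h import *
measn()"
```

```text
t18.05 th5.7687 r0.0450 tau -0.3792 radial -1.93 fx1.97 grip 30.0 sd [0.25 0.4  0.59]
```

Request:
send_rows:
  gripper: [0, 0, 0, 0, 0, 0, 0, 0, 0, 0, 0, 0, 0, 0, 0]
  travel:
    - [0.0011, 0.002, -0.0014]
    - [0.0022, 0.0039, -0.003]
    - [0.0032, 0.0058, -0.0047]
    - [0.0041, 0.0075, -0.0065]
    - [0.005, 0.0092, -0.0084]
    - [0.0059, 0.0107, -0.0105]
    - [0.0067, 0.0122, -0.0126]
    - [0.0074, 0.0135, -0.0149]
    - [0.0081, 0.0147, -0.0172]
    - [0.0087, 0.0158, -0.0196]
    - [0.0092, 0.0167, -0.0221]
    - [0.0096, 0.0175, -0.0246]
    - [0.0098, 0.0179, -0.0259]
    - [0.0099, 0.0181, -0.0268]
    - [0.01, 0.0183, -0.0274]
  dr:
    - [0, 0, 0]
    - [0, 0, 0]
    - [0, 0, 0]
    - [0, 0, 0]
    - [0, 0, 0]
    - [0, 0, 0]
    - [0, 0, 0]
    - [0, 0, 0]
    - [0, 0, 0]
    - [0, 0, 0]
    - [0, 0, 0]
    - [0, 0, 0]
    - [0, 0, 0]
    - [0, 0, 0]
    - [0, 0, 0]

```text
clock: 19.55
tcp_pos: [0.5147, -0.0141, 0.093]
ee_rot: [3.042, -0.781, -0.0]
force: [-1.6, -6.1, 3.8]
opening: 0.0161
grip_force: 30.0
```

```bash
python3 -c "
from h import *
measn()"
```

```text
t19.90 th4.9799 r0.0449 tau -0.2419 radial -4.61 fx1.50 grip 30.0 sd [0.25 0.26 0.49]
```

Request:
send_rows:
  gripper: [0, 0, 0, 0, 0, 0, 0, 0, 0, 0, 0, 0, 0, 0, 0]
  travel:
    - [0.0003, 0.0005, -0.0026]
    - [0.0005, 0.0009, -0.0053]
    - [0.0006, 0.0012, -0.008]
    - [0.0007, 0.0013, -0.0107]
    - [0.0007, 0.0013, -0.0134]
    - [0.0006, 0.0011, -0.0161]
    - [0.0004, 0.0008, -0.0187]
    - [0.0002, 0.0003, -0.0214]
    - [-0.0001, -0.0003, -0.024]
    - [-0.0005, -0.001, -0.0266]
    - [-0.001, -0.0018, -0.0291]
    - [-0.0016, -0.0028, -0.0315]
    - [-0.0019, -0.0034, -0.0327]
    - [-0.0021, -0.0038, -0.0335]
    - [-0.0022, -0.0041, -0.0341]
  dr:
    - [0, 0, 0]
    - [0, 0, 0]
    - [0, 0, 0]
    - [0, 0, 0]
    - [0, 0, 0]
    - [0, 0, 0]
    - [0, 0, 0]
    - [0, 0, 0]
    - [0, 0, 0]
    - [0, 0, 0]
    - [0, 0, 0]
    - [0, 0, 0]
    - [0, 0, 0]
    - [0, 0, 0]
    - [0, 0, 0]

```text
clock: 21.4
tcp_pos: [0.5126, -0.018, 0.0588]
ee_rot: [-3.043, 0.782, -0.0]
force: [-2.2, -4.2, 6.4]
opening: 0.0166
grip_force: 30.0
```

```bash
python3 -c "
from h import *
measn()
st=np.cumsum([.06]*12+[.03,.02,.015])
for a in range(4,8):
        t=6.54-a*st[-1]; print(a,t); plan(t,t-st)"
```

```text
t21.75 th4.1892 r0.0449 tau -0.1372 radial -6.18 fx0.53 grip 30.0 sd [0.68 0.49 0.33]
4 3.399999999999999
[[-0.0013, -0.0023, -0.0006], [-0.0025, -0.0046, -0.0011], [-0.0038, -0.007, -0.0014], [-0.0051, -0.0094, -0.0015], [-0.0064, -0.0117, -0.0015], [-0.0077, -0.0141, -0.0013], [-0.009, -0.0164, -0.0009], [-0.0103, -0.0188, -0.0004], [-0.0116, -0.021, 0.0003], [-0.0128, -0.0233, 0.0011], [-0.014, -0.0255, 0.0021], [-0.0152, -0.0276, 0.0032], [-0.0158, -0.0287, 0.0038], [-0.0161, -0.0294, 0.0043], [-0.0164, -0.0299, 0.0046]]
5 2.614999999999999
[[-0.0011, -0.002, 0.0014], [-0.0022, -0.0039, 0.003], [-0.0032, -0.0058, 0.0047], [-0.0041, -0.0075, 0.0065], [-0.005, -0.0092, 0.0084], [-0.0059, -0.0107, 0.0105], [-0.0067, -0.0122, 0.0126], [-0.0074, -0.0135, 0.0148], [-0.0081, -0.0147, 0.0172], [-0.0087, -0.0158, 0.0196], [-0.0092, -0.0167, 0.022], [-0.0096, -0.0176, 0.0246], [-0.0098, -0.0179, 0.0259], [-0.01, -0.0181, 0.0267], [-0.01, -0.0183, 0.0274]]
6 1.8299999999999983
[[-0.0003, -0.0005, 0.0026], [-0.0005, -0.0009, 0.0053], [-0.0007, -0.0012, 0.008], [-0.0007, -0.0013, 0.0107], [-0.0007, -0.0013, 0.0134], [-0.0006, -0.0011, 0.0161], [-0.0004, -0.0008, 0.0187], [-0.0002, -0.0004, 0.0214], [0.0001, 0.0002, 0.024], [0.0005, 0.001, 0.0266], [0.001, 0.0018, 0.0291], [0.0015, 0.0028, 0.0315], [0.0018, 0.0033, 0.0327], [0.002, 0.0037, 0.0335], [0.0022, 0.004, 0.0341]]
7 1.0449999999999982
[[0.0007, 0.0012, 0.0023], [0.0014, 0.0026, 0.0045], [0.0022, 0.0041, 0.0066], [0.0031, 0.0057, 0.0086], [0.004, 0.0074, 0.0105], [0.005, 0.0092, 0.0123], [0.0061, 0.011, 0.0139], [0.0071, 0.013, 0.0154], [0.0083, 0.015, 0.0168], [0.0094, 0.0171, 0.018], [0.0106, 0.0193, 0.0191], [0.0118, 0.0215, 0.0201], [0.0124, 0.0226, 0.0205], [0.0129, 0.0234, 0.0207], [0.0132, 0.024, 0.0209]]
```

Request:
send_rows:
  gripper: [0, 0, 0, 0, 0, 0, 0, 0, 0, 0, 0, 0, 0, 0, 0]
  travel:
    - [-0.0007, -0.0013, -0.0023]
    - [-0.0014, -0.0026, -0.0045]
    - [-0.0023, -0.0041, -0.0066]
    - [-0.0031, -0.0057, -0.0086]
    - [-0.0041, -0.0074, -0.0105]
    - [-0.005, -0.0092, -0.0122]
    - [-0.0061, -0.0111, -0.0139]
    - [-0.0071, -0.013, -0.0154]
    - [-0.0083, -0.0151, -0.0168]
    - [-0.0094, -0.0172, -0.018]
    - [-0.0106, -0.0193, -0.0191]
    - [-0.0118, -0.0216, -0.02]
    - [-0.0125, -0.0227, -0.0204]
    - [-0.0129, -0.0234, -0.0207]
    - [-0.0132, -0.024, -0.0209]
  dr:
    - [0, 0, 0]
    - [0, 0, 0]
    - [0, 0, 0]
    - [0, 0, 0]
    - [0, 0, 0]
    - [0, 0, 0]
    - [0, 0, 0]
    - [0, 0, 0]
    - [0, 0, 0]
    - [0, 0, 0]
    - [0, 0, 0]
    - [0, 0, 0]
    - [0, 0, 0]
    - [0, 0, 0]
    - [0, 0, 0]

```text
clock: 23.25
tcp_pos: [0.4995, -0.0419, 0.0379]
ee_rot: [-3.043, 0.781, -0.0]
force: [1.9, 2.4, 2.6]
opening: 0.0166
grip_force: 30.0
```

```bash
python3 -c "
from h import *
measn()"
```

```text
t23.60 th3.4027 r0.0448 tau -0.1399 radial -1.29 fx0.53 grip 30.0 sd [0.62 0.65 0.43]
```

Request:
send_rows:
  gripper: [0, 0, 0, 0, 0, 0, 0, 0, 0, 0, 0, 0, 0, 0, 0]
  travel:
    - [-0.0013, -0.0023, -0.0006]
    - [-0.0025, -0.0046, -0.0011]
    - [-0.0038, -0.007, -0.0014]
    - [-0.0051, -0.0094, -0.0015]
    - [-0.0064, -0.0117, -0.0015]
    - [-0.0077, -0.0141, -0.0013]
    - [-0.009, -0.0164, -0.0009]
    - [-0.0103, -0.0188, -0.0004]
    - [-0.0116, -0.021, 0.0003]
    - [-0.0128, -0.0233, 0.0011]
    - [-0.014, -0.0255, 0.0021]
    - [-0.0152, -0.0276, 0.0032]
    - [-0.0158, -0.0287, 0.0038]
    - [-0.0161, -0.0294, 0.0043]
    - [-0.0164, -0.0299, 0.0046]
  dr:
    - [0, 0, 0]
    - [0, 0, 0]
    - [0, 0, 0]
    - [0, 0, 0]
    - [0, 0, 0]
    - [0, 0, 0]
    - [0, 0, 0]
    - [0, 0, 0]
    - [0, 0, 0]
    - [0, 0, 0]
    - [0, 0, 0]
    - [0, 0, 0]
    - [0, 0, 0]
    - [0, 0, 0]
    - [0, 0, 0]

```text
clock: 25.1
tcp_pos: [0.4829, -0.072, 0.0425]
ee_rot: [3.043, -0.781, -0.0]
force: [3.6, 0.3, -5.1]
opening: 0.0163
grip_force: 30.0
```

```bash
python3 -c "
from h import *
measn()"
```

```text
t25.45 th2.6125 r0.0448 tau -0.2205 radial 3.84 fx2.57 grip 30.0 sd [0.47 0.59 0.46]
```

Request:
send_rows:
  gripper: [0, 0, 0, 0, 0, 0, 0, 0, 0, 0, 0, 0, 0, 0, 0]
  travel:
    - [-0.0011, -0.002, 0.0014]
    - [-0.0022, -0.0039, 0.003]
    - [-0.0032, -0.0058, 0.0047]
    - [-0.0041, -0.0075, 0.0065]
    - [-0.005, -0.0092, 0.0084]
    - [-0.0059, -0.0107, 0.0105]
    - [-0.0067, -0.0122, 0.0126]
    - [-0.0074, -0.0135, 0.0148]
    - [-0.0081, -0.0147, 0.0172]
    - [-0.0087, -0.0158, 0.0196]
    - [-0.0092, -0.0167, 0.022]
    - [-0.0096, -0.0176, 0.0246]
    - [-0.0098, -0.0179, 0.0259]
    - [-0.01, -0.0181, 0.0267]
    - [-0.01, -0.0183, 0.0274]
  dr:
    - [0, 0, 0]
    - [0, 0, 0]
    - [0, 0, 0]
    - [0, 0, 0]
    - [0, 0, 0]
    - [0, 0, 0]
    - [0, 0, 0]
    - [0, 0, 0]
    - [0, 0, 0]
    - [0, 0, 0]
    - [0, 0, 0]
    - [0, 0, 0]
    - [0, 0, 0]
    - [0, 0, 0]
    - [0, 0, 0]

```text
clock: 26.95
tcp_pos: [0.4729, -0.0903, 0.07]
ee_rot: [3.043, -0.781, -0.0]
force: [0.8, -4.7, -8.9]
opening: 0.0163
grip_force: 30.0
```

```bash
python3 -c "
from h import *
measn()"
```

```text
t27.30 th1.8246 r0.0450 tau -0.3437 radial 5.74 fx3.67 grip 30.0 sd [0.49 0.39 0.49]
```

Request:
send_rows:
  gripper: [0, 0, 0, 0, 0, 0, 0, 0, 0, 0, 0, 0, 0, 0, 0]
  travel:
    - [-0.0003, -0.0005, 0.0026]
    - [-0.0005, -0.0009, 0.0053]
    - [-0.0007, -0.0012, 0.008]
    - [-0.0007, -0.0013, 0.0107]
    - [-0.0007, -0.0013, 0.0134]
    - [-0.0006, -0.0011, 0.0161]
    - [-0.0004, -0.0008, 0.0187]
    - [-0.0002, -0.0004, 0.0214]
    - [0.0001, 0.0002, 0.024]
    - [0.0005, 0.001, 0.0266]
    - [0.001, 0.0018, 0.0291]
    - [0.0015, 0.0028, 0.0315]
    - [0.0018, 0.0033, 0.0327]
    - [0.002, 0.0037, 0.0335]
    - [0.0022, 0.004, 0.0341]
  dr:
    - [0, 0, 0]
    - [0, 0, 0]
    - [0, 0, 0]
    - [0, 0, 0]
    - [0, 0, 0]
    - [0, 0, 0]
    - [0, 0, 0]
    - [0, 0, 0]
    - [0, 0, 0]
    - [0, 0, 0]
    - [0, 0, 0]
    - [0, 0, 0]
    - [0, 0, 0]
    - [0, 0, 0]
    - [0, 0, 0]

```text
clock: 28.8
tcp_pos: [0.475, -0.0864, 0.104]
ee_rot: [3.043, -0.781, -0.0]
force: [1.5, -7.7, -7.8]
opening: 0.0162
grip_force: 30.0
```

```bash
python3 -c "
from h import *
measn()"
```

```text
t29.15 th1.0434 r0.0453 tau -0.4318 radial 0.77 fx4.47 grip 30.0 sd [0.65 0.43 0.47]
```

```bash
cat > f2.py <<'E'
from fit import *
B=np.array([(5.7687,-.3792),(4.9799,-.2419),(4.1892,-.1372),(3.4027,-.1399),(2.6125,-.2205),(1.8246,-.3437),(1.0434,-.4318)])
F[7]=(6.5376,.173)
go(np.c_[F,np.ones(8)]);go(np.c_[B,-np.ones(7)])
D=np.vstack([np.c_[F,np.ones(8)],*[np.c_[B,-np.ones(7)]]*3]); go(D)
E
python3 f2.py
```

```text
drag 0.30508361338005474 A 0.17501010308274786 down at drum 2.3867802150112665 +- 0.07066116751427146 res [ 0.005 -0.001  0.023 -0.042  0.019  0.013 -0.016 -0.001]
drag 0.29354265873262675 A 0.1676337328965702 down at drum 2.377777290278632 +- 0.015426398307414775 res [-0.004  0.004  0.001 -0.001 -0.005  0.006 -0.   ]
drag 0.2970178247590947 A 0.1706535973864306 down at drum 2.375130825655998 +- 0.01942891376252808 res [ 0.002 -0.005  0.016 -0.051  0.007  0.001 -0.026 -0.007 -0.01   0.001
  0.    -0.002 -0.007  0.002 -0.006 -0.01   0.001  0.    -0.002 -0.007
  0.002 -0.006 -0.01   0.001  0.    -0.002 -0.007  0.002 -0.006]
```

Request:
send_rows:
  gripper: [0, 0, 0, 0, 0, 0, 0, 0, 0, 0, 0, 0, 0, 0, 0]
  travel:
    - [-0.0006, -0.0011, -0.0024]
    - [-0.0012, -0.0021, -0.0048]
    - [-0.0016, -0.003, -0.0073]
    - [-0.002, -0.0037, -0.0099]
    - [-0.0024, -0.0043, -0.0125]
    - [-0.0026, -0.0048, -0.0152]
    - [-0.0028, -0.0051, -0.0178]
    - [-0.0029, -0.0053, -0.0205]
    - [-0.0029, -0.0053, -0.0232]
    - [-0.0029, -0.0052, -0.0259]
    - [-0.0027, -0.005, -0.0286]
    - [-0.0025, -0.0046, -0.0313]
    - [-0.0024, -0.0043, -0.0326]
    - [-0.0023, -0.0042, -0.0335]
    - [-0.0022, -0.004, -0.0341]
  dr:
    - [0, 0, 0]
    - [0, 0, 0]
    - [0, 0, 0]
    - [0, 0, 0]
    - [0, 0, 0]
    - [0, 0, 0]
    - [0, 0, 0]
    - [0, 0, 0]
    - [0, 0, 0]
    - [0, 0, 0]
    - [0, 0, 0]
    - [0, 0, 0]
    - [0, 0, 0]
    - [0, 0, 0]
    - [0, 0, 0]

```text
clock: 30.65
tcp_pos: [0.473, -0.0903, 0.07]
ee_rot: [3.043, -0.781, 0.0]
force: [-0.9, -5.8, 3.5]
opening: 0.0163
grip_force: 30.0
```

```bash
python3 -c "
from h import *
measn(6)
plan(2.595,[2.6,2.605,2.61,2.615,2.62])"
```

```text
t30.90 th1.8222 r0.0450 tau 0.1754 radial 5.43 fx1.57 grip 30.0 sd [0.52 0.51 0.97]
[[0.0001, 0.0002, -0.0001], [0.0002, 0.0003, -0.0002], [0.0003, 0.0005, -0.0003], [0.0004, 0.0007, -0.0005], [0.0005, 0.0008, -0.0006]]
```

Request:
send_rows:
  gripper: [0, 0, 0, 0, 0, 0, 0, 0, 0, 0, 0, 0, 0, 0, 0, 0]
  travel:
    - [0.0004, 0.0007, -0.0026]
    - [0.0008, 0.0015, -0.0051]
    - [0.0013, 0.0024, -0.0076]
    - [0.0019, 0.0035, -0.01]
    - [0.0026, 0.0047, -0.0123]
    - [0.0033, 0.006, -0.0146]
    - [0.0041, 0.0074, -0.0167]
    - [0.0049, 0.009, -0.0188]
    - [0.0058, 0.0106, -0.0207]
    - [0.0068, 0.0124, -0.0225]
    - [0.0078, 0.0142, -0.0242]
    - [0.0089, 0.0161, -0.0258]
    - [0.0094, 0.0171, -0.0266]
    - [0.0098, 0.0178, -0.027]
    - [0.0099, 0.0181, -0.0272]
    - [0.01, 0.0183, -0.0274]
  dr:
    - [0, 0, 0]
    - [0, 0, 0]
    - [0, 0, 0]
    - [0, 0, 0]
    - [0, 0, 0]
    - [0, 0, 0]
    - [0, 0, 0]
    - [0, 0, 0]
    - [0, 0, 0]
    - [0, 0, 0]
    - [0, 0, 0]
    - [0, 0, 0]
    - [0, 0, 0]
    - [0, 0, 0]
    - [0, 0, 0]
    - [0, 0, 0]

```text
clock: 32.5
tcp_pos: [0.4829, -0.0721, 0.0425]
ee_rot: [3.043, -0.781, -0.0]
force: [-1.2, -7.2, 0.7]
opening: 0.0163
grip_force: 30.0
```

```bash
python3 -c "
from h import *
measn(12)"
```

```text
t33.05 th2.6081 r0.0449 tau 0.2870 radial 3.21 fx2.35 grip 30.0 sd [0.47 0.48 0.57]
```

Request:
send_rows:
  gripper: [0, 0, 0, 0]
  travel:
    - [0.0001, 0.0002, -0.0001]
    - [0.0002, 0.0004, -0.0003]
    - [0.0002, 0.0004, -0.0003]
    - [0.0002, 0.0004, -0.0003]
  dr:
    - [0, 0, 0]
    - [0, 0, 0]
    - [0, 0, 0]
    - [0, 0, 0]

```text
clock: 33.45
tcp_pos: [0.4831, -0.0717, 0.0423]
ee_rot: [3.043, -0.781, -0.0]
force: [-0.2, -7.4, 0.0]
opening: 0.0164
grip_force: 30.0
```

```bash
python3 -c "
from h import *
measn(12)
plan(2.627,2.627-np.array([.04,.08,.12,.16,.2,.23,.245]))"
```

```text
t34.00 th2.6197 r0.0449 tau 0.2905 radial 3.13 fx2.08 grip 30.0 sd [0.59 0.52 0.42]
[[-0.0007, -0.0014, 0.0009], [-0.0015, -0.0027, 0.0019], [-0.0022, -0.004, 0.0029], [-0.0029, -0.0052, 0.004], [-0.0035, -0.0064, 0.0052], [-0.004, -0.0073, 0.0061], [-0.0043, -0.0077, 0.0065]]
```

Drum angle is 2.620 − 0.242 = 2.378, on target. Now take the load off the spring; the drag holds the drum.

Request:
send_rows:
  gripper: [0, 0, 0, 0, 0, 0, 0, 0, 0, 0, 0]
  travel:
    - [-0.0007, -0.0014, 0.0009]
    - [-0.0015, -0.0027, 0.0019]
    - [-0.0022, -0.004, 0.0029]
    - [-0.0029, -0.0052, 0.004]
    - [-0.0035, -0.0064, 0.0052]
    - [-0.004, -0.0073, 0.0061]
    - [-0.0043, -0.0077, 0.0065]
    - [-0.0043, -0.0077, 0.0065]
    - [-0.0043, -0.0077, 0.0065]
    - [-0.0043, -0.0077, 0.0065]
    - [-0.0043, -0.0077, 0.0065]
  dr:
    - [0, 0, 0]
    - [0, 0, 0]
    - [0, 0, 0]
    - [0, 0, 0]
    - [0, 0, 0]
    - [0, 0, 0]
    - [0, 0, 0]
    - [0, 0, 0]
    - [0, 0, 0]
    - [0, 0, 0]
    - [0, 0, 0]

```text
clock: 35.1
tcp_pos: [0.479, -0.0792, 0.0487]
ee_rot: [-3.043, 0.781, -0.0]
force: [0.9, -4.9, -3.2]
opening: 0.0166
grip_force: 30.0
```

```bash
python3 -c "
from h import *
measn(12)
snap('wrist','end')"
```

```text
t35.65 th2.3803 r0.0449 tau 0.0179 radial 4.93 fx3.44 grip 30.0 sd [0.53 0.4  0.33]
```

View pics/end.png

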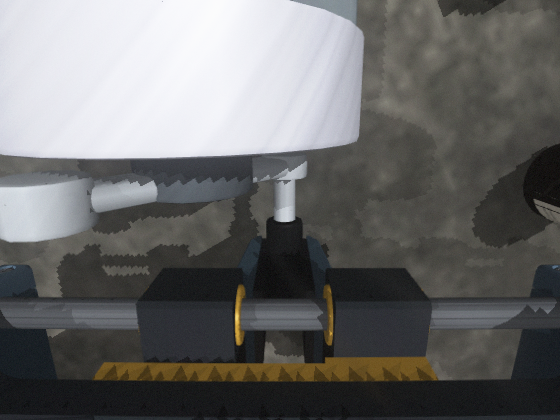

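The wrist view shows the handle gripped between the pads near (285,260). The drum reads about 2.37 rad against the target of 2.377, with almost no load on the hand.

```bash
python3 -c "
from h import *
print(sign_off())"
```

```text
the job is handed in; nothing more can be done
None
```

The job is handed in: the drum is held still with the handle gripped at about 2.37 rad, where torques from slow turns both ways put the heavy side straight down (2.377 ± 0.02 rad), and I moved nothing round the stand.

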